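# Find the unlocked lid of the reagent locker and push it open

## Task

The white reagent locker on the worktop has four identical grey rocker lids; one bay has been unlocked, the other three are still locked, and nothing shows which. Press with closed fingertips, gently, on the ribbed far end of one lid after another until you find the one that rocks, then push that end down as far as it goes so that the lid stays tilted fully open. Do not force the locked lids, and leave the loose things round the locker where they are.

Things in the scene. Friction and masses are not known exactly. Their poses are not given: they have to be found in the camera images.
- locker: White box fixed to the worktop, 150 (x) x 348 (y) x 88 mm high. Origin: on its underside, below the middle of a row of four equal bays; own x to the rear (away from the robot), y left, z up, turned up to 0.18 rad. Bay centres at own y = +111 (bay 1), +37, -37, -111 mm (bay 4); right of bay 4 a closed end piece with a key lock. Each bay has a grey see-saw lid, its top level with the box's rim.
- press_1 (a point): Bay 1 (leftmost): on the lid's top, middle of its ribbed rear part, 30 mm behind the pivot; moves with the lid. The unlocked lid needs 1 to 3 N here; a locked one stands on a rubber-buffered bolt and gives only 1 to 3 mm, springing back. Fingertips coming straight down here open it fully after 27 to 42 mm; the bay is clear 60 mm deep, back to the bolt guide 22 mm behind here.
- lid_1 (a joint): Tilt of bay 1's lid (120 (x) x 66 (y) x 7 mm, shut: top 88 mm above the worktop): 0 shut, positive as its rear end sinks and its front rises, 0.95 rad at the stop (fully open). Pivot along the locker's y at own x = +4 mm, 3.5 mm under the top; 64 mm of lid before it, 56 mm behind it. The unlocked lid stays at any angle it is left at.
- press_2 (a point): Bay 2: on the lid's top, middle of its ribbed rear part, 30 mm behind the pivot; moves with the lid. The unlocked lid needs 1 to 3 N here; a locked one stands on a rubber-buffered bolt and gives only 1 to 3 mm, springing back. Fingertips coming straight down here open it fully after 27 to 42 mm; the bay is clear 60 mm deep, back to the bolt guide 22 mm behind here.
- lid_2 (a joint): Tilt of bay 2's lid (120 (x) x 66 (y) x 7 mm, shut: top 88 mm above the worktop): 0 shut, positive as its rear end sinks and its front rises, 0.95 rad at the stop (fully open). Pivot along the locker's y at own x = +4 mm, 3.5 mm under the top; 64 mm of lid before it, 56 mm behind it. The unlocked lid stays at any angle it is left at.
- press_3 (a point): Bay 3: on the lid's top, middle of its ribbed rear part, 30 mm behind the pivot; moves with the lid. The unlocked lid needs 1 to 3 N here; a locked one stands on a rubber-buffered bolt and gives only 1 to 3 mm, springing back. Fingertips coming straight down here open it fully after 27 to 42 mm; the bay is clear 60 mm deep, back to the bolt guide 22 mm behind here.
- lid_3 (a joint): Tilt of bay 3's lid (120 (x) x 66 (y) x 7 mm, shut: top 88 mm above the worktop): 0 shut, positive as its rear end sinks and its front rises, 0.95 rad at the stop (fully open). Pivot along the locker's y at own x = +4 mm, 3.5 mm under the top; 64 mm of lid before it, 56 mm behind it. The unlocked lid stays at any angle it is left at.
- press_4 (a point): Bay 4 (rightmost): on the lid's top, middle of its ribbed rear part, 30 mm behind the pivot; moves with the lid. The unlocked lid needs 1 to 3 N here; a locked one stands on a rubber-buffered bolt and gives only 1 to 3 mm, springing back. Fingertips coming straight down here open it fully after 27 to 42 mm; the bay is clear 60 mm deep, back to the bolt guide 22 mm behind here.
- lid_4 (a joint): Tilt of bay 4's lid (120 (x) x 66 (y) x 7 mm, shut: top 88 mm above the worktop): 0 shut, positive as its rear end sinks and its front rises, 0.95 rad at the stop (fully open). Pivot along the locker's y at own x = +4 mm, 3.5 mm under the top; 64 mm of lid before it, 56 mm behind it. The unlocked lid stays at any angle it is left at.
- bottle_out: Loose amber glass bottle with black cap, 43 mm wide, 66 mm tall, standing behind the right part of the locker; origin at the centre of its underside. Leave it alone.
- dish: Loose round clear dish, 90 mm wide, 14 mm high, lying behind the left part of the locker; origin at the centre of its underside. Leave it alone.
- pen: Loose marker pen, 130 mm long, 14 mm high, lying right of the locker, pointing away from the robot; origin at the centre of its underside. Leave it alone.

How it is judged:
By the outcome, as a careful person would: the job done as asked, in the order asked, and still so for the second after the job is handed in, with the robot touching nothing.
It also fails if it takes over 48 s, if anything falls off the work surface, if the arm or the gripper's body presses on something with over 40 N, if the wrist force passes 120 N, or if a joint passes its speed limit or range.

## Robot

A 7-joint arm with a two-finger parallel gripper is mounted at the origin on a cart in front of the work surface, level with it; the furniture and walls round the work are solid. World frame = base frame: x ahead of the robot, y to its left, z up, the work surface at z = 0. Lengths are in m, angles in rad, forces in N, time in s.
With the tool pointing down it reaches from about 0.4 to 0.85 m from the base axis. Payload 6.9 kg.
Tool frame: the origin (TCP) lies midway between the tips of the shut fingers; the grasp point (between the pads) lies behind it (ctrl.pinch_z is the z of the grasp point in the tool frame, in m); z points along the fingers, y is the line along which they close (so a half turn about z gives the same grasp; the last joint's range is limited). The gripper opens to 85 mm and grips with 20 to 120 N. Pads are 22 mm wide; open, the fingers measure 114 mm over their backs; the gripper's body (76 mm by 85 mm) begins 54 mm behind the grasp point. The pads swing forward as they close: fully open they stand 13 mm farther back than shut.
Start: joints at [0.105, 0.507, -0.238, 1.5, 0.126, 1.149, -0.155], TCP at [0.625, -0, 0.231] pointing down, gripper open.
Joint ranges: [-3.08, 3.08], [-0.24, 2.05], [-1.43, 1.35], [0, 2.5], [-1.52, 4.66], [0.17, 1.96], [-2.89, 2.89]. Speed limits (rad/s): [2.39, 2.39, 3.14, 3.14, 3.14, 3.14, 3.14].

## Interface

Orientations are given as a unit quaternion [w, x, y, z].
In Python, from station import ctrl, get_state, vision, ticket, models gives the robot as it stands. Calls block until the motion is done:
- ctrl.movep(position, orientation): joint-space move of the TCP to a pose.
- ctrl.movel(position, frame=None, max_speed=0.15): straight line of the TCP; frame=None keeps the orientation; max_speed is the mean speed in m/s.
- ctrl.set_joints(angles): joint-space move.
- ctrl.ungrasp() and ctrl.close_gripper(force=None): open the fingers fully, or close them until they stop; force is the grip in N (None keeps the last).
- ctrl.pause(seconds).
- ctrl.ik(position, orientation): joint angles nearest the present ones, or None.
- get_state(): the state.
- vision.grab_frame(name): name is "scene" or "side" or "wrist"; returns (picture, depth): 420x560x3 uint8, blue, green, red; 420x560 float32, m along the optical axis (not along the pixel's ray), 0 where there is no reading.
- vision.camera_info(name): a dict with "mtx" (3x3 intrinsics, pixels), "R" (3x3) and "t" (3): a world point X has camera coordinates R X + t; the wrist camera has in their place "hand_eye" (4x4, takes a point from camera to tool coordinates, whose origin is the TCP and whose axes are the flange's). Camera axes: x right, y down, z forward; pixel columns grow to the right and rows downward; lengths in m; the calibration is good to about 2 mm. A picture is of the moment at which its call begins: read the wrist's pose just before it. camera_info takes no time and is no camera call.
A pose or a line that the arm cannot do raises ctrl.Unreachable and nothing moves.
- ticket.close_job(): hands the job in; it is judged then, once.
Trained networks look in the newest picture that a camera, given by its name, has taken for a name from the list of things; names that differ only in an ending like _2 or _b are one class to them, and where a whole thing is asked for, a point or a joint stands for the part that bears it (a point fixed in the world has none). Each returns a list of dicts, best first, with "p" (0 to 1); they miss things now and then, are a little off and sometimes report something else, mostly with a low value. They report only what shows in the picture. A call takes as long as a camera call.
- models.recognise(camera, target): "point" ([column, row] in pixels, amid what is visible of it).
- models.masks_of(camera, target): "mask" (420x560 bool, what is visible of it) and "point" ([column, row] in pixels, amid what is visible of it).
The state is a dict: "time": time; "qpos": joint angles; "qd": joint speeds; "tau": joint torques, N m; "tcp_pos": TCP position; "eef_rot": TCP orientation; "contact_force": force on the tool from outside, world axes, zero at the start; "wrist_torque": the same for the moment, N m; "width": finger opening in m; "gripper_force": force on a finger pad.
Only numpy, scipy, OpenCV 4.12 (cv2) and the standard library are available. Lean on these libraries where they do the work, as an engineer would, in place of code of your own. Each camera call takes 0.05 s, during which the arm holds its last target. There are 200 camera calls.

## Working session

There is one attempt and no reset: what is moved stays moved. The work goes in short steps, each a Python script; the robot and the scene stay as the last script left them, time stands still between calls to the robot, and variables do not carry over. Pictures are saved under pics/ and viewed, at most 10 in all, crops included, and the job is handed in when it is done.

```bash
mkdir -p pics
cat > h.py <<'E'
import numpy as np, cv2
from station import ctrl, get_state, vision, ticket, models
def cloud(cam):
    p,d=vision.grab_frame(cam); c=vision.camera_info(cam)
    v,u=np.mgrid[:420,:560]; K=np.array(c["mtx"])
    P=np.stack([(u-K[0,2])/K[0,0]*d,(v-K[1,2])/K[1,1]*d,d],-1)
    W=(P-np.array(c["t"]))@np.array(c["R"])
    W[d==0]=np.nan
    return p,W
E
python3 - <<'E'
from h import *
s=get_state(); print(s["time"],s["eef_rot"],s["contact_force"])
ps=[]
for cam in("scene","side"):
    p,W=cloud(cam); ps.append(p); np.save(cam+".npy",W)
    for t in("locker","press_1","lid_1","bottle_out","dish","pen"):
        for r in models.recognise(cam,t):
            u,v=map(int,np.round(r["point"])); print(cam,t,round(r["p"],2),u,v,np.round(W[v,u],3))
    m=(W[...,2]>.08)&(W[...,2]<.095)
    q=W[m]; print(len(q)); 
    if len(q): print(cv2.minAreaRect(q[:,:2].astype(np.float32)),np.percentile(q[:,2],[5,50,95]))
cv2.imwrite("pics/a.png",ps[0]);cv2.imwrite("pics/b.png",ps[1])
E
```

```text
0.0 [-6.23794866e-04  7.07127497e-01  7.07085498e-01 -6.42456288e-04] [-0.1349358   0.24907977 -0.08713931]
scene locker 0.68 229 213 [ 0.463 -0.099  0.087]
scene press_1 0.68 203 174 [0.475 0.1   0.086]
scene press_1 0.61 237 219 [ 0.47  -0.131  0.088]
scene press_1 0.59 217 187 [0.482 0.018 0.089]
scene lid_1 0.91 211 191 [0.461 0.012 0.086]
scene lid_1 0.81 237 216 [ 0.476 -0.118  0.086]
scene lid_1 0.65 204 174 [0.477 0.098 0.086]
scene bottle_out 0.88 352 252 [ 0.682 -0.327  0.04 ]
scene pen 0.92 308 348 [ 0.455 -0.476  0.01 ]
9364
((0.5367969274520874, 0.32224130630493164), (2.051365375518799, 1.1313549280166626), 88.55501556396484) [0.08085956 0.08682199 0.09412544]
side locker 0.68 241 221 [ 0.475 -0.169  0.086]
side press_1 0.89 239 198 [ 0.481 -0.025  0.087]
side press_1 0.86 239 212 [ 0.474 -0.116  0.086]
side press_1 0.77 234 181 [0.478 0.102 0.088]
side press_1 0.66 235 192 [0.475 0.02  0.086]
side lid_1 0.88 236 182 [0.482 0.088 0.09 ]
side lid_1 0.77 242 199 [ 0.488 -0.032  0.086]
side lid_1 0.75 240 214 [ 0.475 -0.131  0.088]
side lid_1 0.59 233 195 [ 0.468 -0.003  0.087]
side bottle_out 0.73 355 268 [ 0.693 -0.335  0.037]
side bottle_out 0.67 301 201 [0.664 0.112 0.014]
side dish 0.95 303 200 [0.671 0.119 0.014]
9926
((0.31054389476776123, 0.2965991497039795), (1.6051671504974365, 2.100048303604126), 0.39296284317970276) [0.08064909 0.08701853 0.09446082]
```

View pics/a.png

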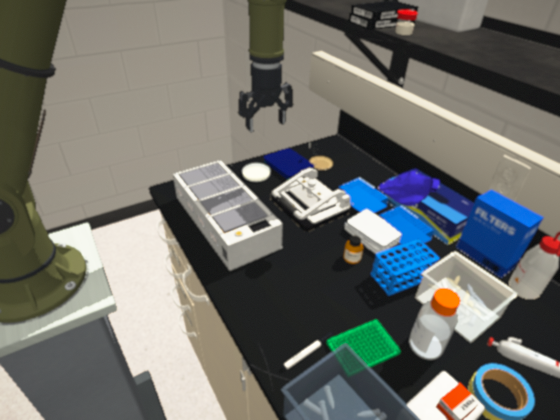

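Run:
```python
import numpy as np,cv2
for c in("scene","side"):
    W=np.load(c+".npy"); m=(W[...,2]>.08)&(W[...,2]<.096)&(W[...,0]>.33)&(W[...,0]<.65)&(np.abs(W[...,1])<.4)
    m=cv2.morphologyEx(m.astype(np.uint8),cv2.MORPH_OPEN,np.ones((3,3)))
    n,l,st,ce=cv2.connectedComponentsWithStats(m)
    for i in range(1,n):
        if st[i,4]>80:
            q=W[l==i]; print(c,st[i],cv2.minAreaRect(q[:,:2].astype(np.float32)),np.percentile(q[:,:2],[1,99],axis=0).round(3).tolist())
```

```text
scene [ 173  161  109   86 4571] ((0.47962191700935364, -0.02753312885761261), (0.15268072485923767, 0.3511406183242798), 1.7122347354888916) [[0.403, -0.201], [0.553, 0.142]]
side [ 206  176   75   56 3182] ((0.4804961085319519, -0.0301571786403656), (0.14967140555381775, 0.35714536905288696), 1.8243272304534912) [[0.407, -0.203], [0.555, 0.14]]
```

View pics/b.png

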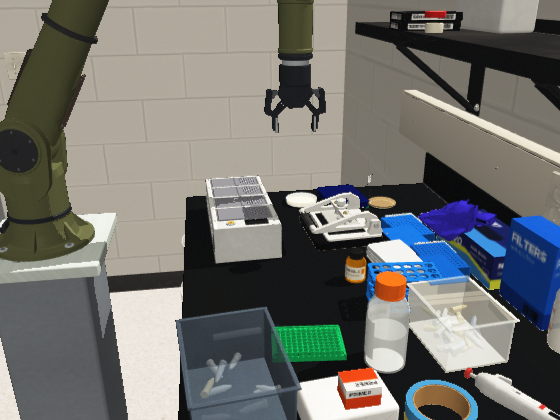

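The locker sits at about (0.480, -0.029), turned about 0.03 rad; its lids lie at pixels (205,172) to (245,217) in the scene view. The dish (257,172) and the bottle (352,250) stand well clear behind it. Next I take a wrist view to fix the bay positions.

```bash
cat >> h.py <<'E'
from scipy.spatial.transform import Rotation as Ro
YAW=0.031
def quat(y=None):
    r=Ro.from_euler("z",YAW if y is None else y)*Ro.from_euler("x",np.pi)
    q=r.as_quat(); return [q[3],q[0],q[1],q[2]]
def wcloud():
    s=get_state(); p,d=vision.grab_frame("wrist"); c=vision.camera_info("wrist")
    v,u=np.mgrid[:420,:560]; K=np.array(c["mtx"]); H=np.array(c["hand_eye"])
    P=np.stack([(u-K[0,2])/K[0,0]*d,(v-K[1,2])/K[1,1]*d,d],-1)@H[:3,:3].T+H[:3,3]
    w,x,y,z=s["eef_rot"]
    W=P@Ro.from_quat([x,y,z,w]).as_matrix().T+np.array(s["tcp_pos"]); W[d==0]=np.nan
    return p,W
E
python3 - <<'E'
from h import *
print(ctrl.pinch_z,vision.camera_info("wrist")["hand_eye"])
ctrl.close_gripper(20)
for y in(YAW,YAW+np.pi):
    print(ctrl.ik([.51,-.03,.30],quat(y)))
for z in(.36,.32,.28,.24):
    try: ctrl.movep([.50,-.02,z],quat()); break
    except ctrl.Unreachable: print("no",z)
ctrl.pause(.3); s=get_state(); print(s["time"],s["tcp_pos"],s["contact_force"],s["width"])
p,W=wcloud(); np.save("w.npy",W); cv2.imwrite("pics/w.png",p)
for t in("press_1","lid_1"):
    for r in models.recognise("wrist",t):
        u,v=map(int,np.round(r["point"])); print(t,round(r["p"],2),u,v,np.round(W[v,u],3))
print(get_state()["time"])
E
```

```text
-0.0187 [[ 3.59077490e-04 -9.63343444e-01 -2.68270908e-01  6.99505113e-02]
 [ 9.99998566e-01 -9.81254062e-05  1.69084842e-03  2.14662781e-03]
 [-1.65519193e-03 -2.68271131e-01  9.63342027e-01 -1.43268820e-01]
 [ 0.00000000e+00  0.00000000e+00  0.00000000e+00  1.00000000e+00]]
[-0.09019288  0.27458848  0.13611101  1.67892002 -0.03962979  1.19077032
 -1.48421094]
[ 0.49261467  0.3182669  -0.66696949  1.67186477  0.20735537  1.22341502
  1.38082528]
3.0 [ 0.50011393 -0.01999549  0.3595811 ] [-0.23623791 -0.6912612   0.58128128] -2.677305847824744e-05
press_1 0.97 228 179 [0.488 0.034 0.089]
press_1 0.95 164 183 [0.481 0.105 0.09 ]
press_1 0.95 294 183 [ 0.486 -0.04   0.089]
press_1 0.62 141 24 [nan nan nan]
press_1 0.56 360 181 [ 0.49  -0.113  0.09 ]
lid_1 0.86 166 181 [0.484 0.102 0.092]
lid_1 0.85 360 183 [ 0.488 -0.114  0.088]
lid_1 0.61 231 180 [0.487 0.03  0.089]
lid_1 0.56 296 180 [ 0.489 -0.042  0.09 ]
3.15
```

View pics/w.png

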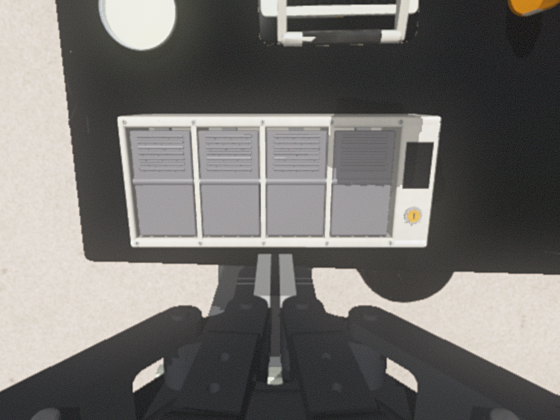

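The wrist view shows four lids with ribbed rear parts at about (163,152), (229,152), (297,152) and (363,155), and the key lock at (413,216). I turn these pixels into positions and check them against the box.

Run:
```python
import numpy as np,cv2
W=np.load("w.npy")
for n,(u,v) in dict(r1=(163,152),r2=(229,152),r3=(297,152),r4=(363,155),p1=(163,181),p4=(360,185),d23=(263,150),d34=(331,150),d12=(195,150)).items():
    print(n,np.nanmedian(W[v-2:v+3,u-2:u+3].reshape(-1,3),0).round(4))
m=((W[...,2]>.078)&(W[...,2]<.1)).astype(np.uint8); m[255:]=0
n,l,st,ce=cv2.connectedComponentsWithStats(m); i=1+st[1:,4].argmax()
b=cv2.minAreaRect(W[l==i][:,:2].astype(np.float32)); print(st[i],b,np.nanmedian(W[l==i][:,2]))
c=np.array(b[0])
for k,yaw in(("a",np.deg2rad(b[2])),):
    R=np.array([[np.cos(yaw),-np.sin(yaw)],[np.sin(yaw),np.cos(yaw)]])
    for n,(u,v) in dict(d12=(195,150),d23=(263,150),d34=(331,150)).items():
        print(n,((W[v,u,:2]-c)@R).round(4))
```

```text
r1 [0.5157 0.1044 0.089 ]
r2 [0.518  0.0324 0.0889]
r3 [ 0.5202 -0.0418  0.0887]
r4 [ 0.5191 -0.1144  0.0888]
p1 [0.4835 0.1056 0.0903]
p4 [ 0.4857 -0.114   0.0884]
d23 [ 0.5206 -0.0046  0.0887]
d34 [ 0.5235 -0.0787  0.0884]
d12 [0.5188 0.0697 0.0882]
[  117   116   324   131 39256] ((0.48323434591293335, -0.02269776165485382), (0.14913295209407806, 0.34776774048805237), 1.8174140453338623) 0.0884676176984735
d12 [0.0385 0.0912]
d23 [0.0384 0.0169]
d34 [ 0.0386 -0.0572]
```

```bash
cat >> h.py <<'E'
YAW=0.0317
O=np.array([.4822,-.0068]); RR=np.array([[np.cos(YAW),-np.sin(YAW)],[np.sin(YAW),np.cos(YAW)]])
def pt(bay,z,x=.034): return [*(O+RR@[x,[.111,.037,-.037,-.111][bay-1]]),z]
def probe(bay):
    if get_state()["tcp_pos"][2]>.2: ctrl.movep(pt(bay,.112),quat())
    else: ctrl.movel(pt(bay,.112))
    ctrl.pause(.25); f0=get_state()["contact_force"][2]
    ctrl.movel(pt(bay,.094),max_speed=.08)
    z=.094; log=[]
    while True:
        z-=.001; ctrl.movel(pt(bay,z),max_speed=.02); s=get_state(); f=s["contact_force"][2]-f0
        log.append((round(z,3),round(s["tcp_pos"][2],4),round(f,1)))
        if abs(f)>5 or z<.0785: break
    print(bay,s["time"],log)
    if abs(f)>5: ctrl.movel(pt(bay,.112),max_speed=.1); return False
    return True
E
python3 - <<'E'
from h import *
print(probe(2),get_state()["time"])
E
```

```text
2 8.7667 [(0.093, np.float64(0.0933), np.float64(-0.9)), (0.092, np.float64(0.0921), np.float64(-1.8)), (0.091, np.float64(0.0909), np.float64(-0.4)), (0.09, np.float64(0.0899), np.float64(-1.5)), (0.089, np.float64(0.0889), np.float64(-0.5)), (0.088, np.float64(0.088), np.float64(-0.6)), (0.087, np.float64(0.087), np.float64(-0.3)), (0.086, np.float64(0.086), np.float64(0.5)), (0.085, np.float64(0.085), np.float64(0.4)), (0.084, np.float64(0.084), np.float64(-0.6)), (0.083, np.float64(0.0829), np.float64(0.5)), (0.082, np.float64(0.0819), np.float64(0.1)), (0.081, np.float64(0.0809), np.float64(-0.5)), (0.08, np.float64(0.0799), np.float64(-0.3)), (0.079, np.float64(0.0789), np.float64(0.8)), (0.078, np.float64(0.0779), np.float64(-0.2))]
True 8.7667
```

Run:
```python
from h import *
p,W=wcloud(); q,_=cloud("scene")
cv2.imwrite("pics/c.png",np.hstack([cv2.resize(p,(400,300)),cv2.resize(q[120:280,140:340],(400,300))]))
```

```text
(no output)
```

View pics/c.png

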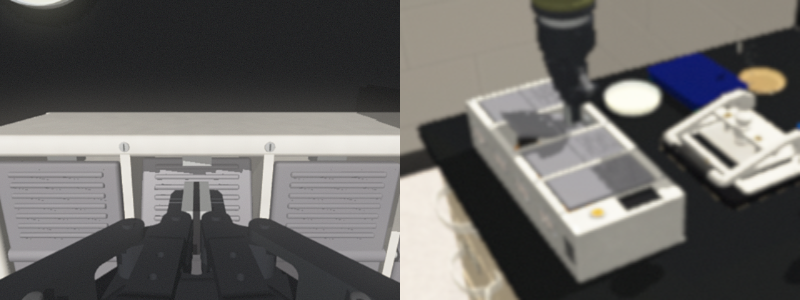

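Bay 2 is the unlocked one: its rear end at (195,190) has sunk below its neighbours, and its front is up in the right half. I keep pushing it down to the stop.

Run:
```python
from h import *
z=.078;f0=get_state()["contact_force"]
while z>.044:
    z-=.0015 if z<.064 else .003; ctrl.movel(pt(2,z),max_speed=.03); s=get_state(); f=s["contact_force"]-f0
    print(round(z,4),round(s["tcp_pos"][2],4),np.round(f,1),round(s["time"],2))
    if np.linalg.norm(f)>12: break
ctrl.pause(.2);s=get_state();print(s["tcp_pos"],s["contact_force"]-f0)
ctrl.movel(pt(2,.13),max_speed=.08); ctrl.movel([.5,-.02,.36]) 
ctrl.pause(.2); p,W=wcloud(); q,_=cloud("scene"); np.save("w2.npy",W)
L=(W[...,:2]-O)@RR; m=(np.abs(L[...,1]-.037)<.02)&(np.abs(L[...,0])<.07); m[260:]=False
x,zz=L[m][:,0],W[m][:,2]
for a in np.arange(-.06,.065,.01):
    k=np.abs(x-a)<.004; print(round(a,3),k.sum(),np.nanmedian(zz[k]).round(4) if k.any() else 0)
cv2.imwrite("pics/d.png",np.hstack([cv2.resize(p,(400,300)),cv2.resize(q[120:280,140:340],(400,300))]))
print(get_state()["time"])
```

```text
0.075 0.0748 [ 0.3  0.9 -0. ] 9.12
0.072 0.0718 [ 0.7  1.3 -0.3] 9.37
0.069 0.0688 [1.4 1.3 0.1] 9.62
0.066 0.0658 [ 0.8  0.9 -0.5] 9.87
0.063 0.0628 [ 0.5  1.4 -0.5] 10.12
0.0615 0.0614 [ 1.4  1.8 -0.1] 10.37
0.06 0.0599 [ 0.8  1.3 -0.5] 10.62
0.0585 0.0584 [1.5 1.5 0.1] 10.87
0.057 0.057 [1.6 0.4 1.3] 11.12
0.0555 0.0558 [2.9 1.5 3.5] 11.37
0.054 0.0547 [3.4 1.6 5.7] 11.62
0.0525 0.0535 [4.6 1.9 7.6] 11.87
0.051 0.0524 [ 5.8  1.8 10.3] 12.12
0.0495 0.0513 [ 6.1  0.7 11.8] 12.37
[0.51872004 0.0314385  0.05122272] [ 5.0966183   0.37155312 12.20340418]
-0.06 364 0.0727
-0.05 0 0
-0.04 0 0
-0.03 334 0.1367
-0.02 408 0.1252
-0.01 366 0.1109
0.0 346 0.0972
0.01 320 0.0831
0.02 280 0.0707
0.03 272 0.0572
0.04 286 0.0094
0.05 162 0.0086
0.06 156 0.0795
15.75
```

View pics/d.png

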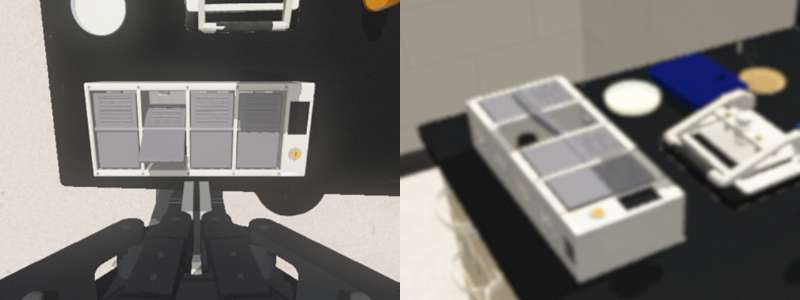

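Run:
```python
from h import *
W=np.load("w2.npy")
L=(W[...,:2]-O)@RR
def fit(y,lo,hi,zl,zh):
    m=(np.abs(L[...,1]-y)<.02)&(L[...,0]>lo)&(L[...,0]<hi)&(W[...,2]>zl)&(W[...,2]<zh); m[260:]=False
    A=np.c_[L[m][:,0],W[m][:,2]]; A=A[np.isfinite(A).all(1)]; c=A.mean(0); u,s,v=np.linalg.svd(A-c,full_matrices=False)
    return len(A),np.arctan2(-v[0,1]*np.sign(v[0,0]),abs(v[0,0])).round(3),(s[1]/len(A)**.5).round(4),A.min(0).round(3),A.max(0).round(3)
print(fit(.037,-.035,.036,.05,.15),fit(.037,-.02,.02,.05,.15),fit(-.037,-.05,.05,.08,.1),fit(.111,-.05,.05,.08,.1))
```

```text
(2842, np.float64(0.935), np.float64(0.0009), array([-0.034,  0.05 ]), array([0.035, 0.14 ])) (1694, np.float64(0.938), np.float64(0.0007), array([-0.02,  0.07]), array([0.02 , 0.127])) (3139, np.float64(-0.011), np.float64(0.0009), array([-0.05 ,  0.085]), array([0.05 , 0.093])) (3132, np.float64(-0.01), np.float64(0.0009), array([-0.05 ,  0.086]), array([0.05 , 0.092]))
```

Bay 2 reads 0.937 rad. The shut lids read -0.011, so its true tilt is about 0.95, which is the stop. The dish and the other things behind the locker look unmoved, so I hand the job in.

```bash
python3 -c "
from h import *
print(ticket.close_job(),get_state()['time'])"
```

```text
the job is handed in; nothing more can be done
the job is handed in; nothing more can be done
```

Bay 2 was the unlocked one: I found it on the first press, pushed its lid to the stop (measured tilt about 0.95 rad), touched no other lid or loose thing, and handed the job in with the arm clear at about 16 s.

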